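Draw the craft box tray forward and fetch the round tin

TASK

The lift-out tray in the open craft box covers two small tins. Hook a fingertip behind the tray's far lip and gently draw the tray towards you along its ledges until it rests snug against the movable cross divider, without forcing it. Then take the round tin out of the uncovered well and set it down gently, upright, on the blue felt pad; leave the tray up against the divider, the jar standing in it, and everything else where it is.

Things in the scene. Friction and masses are not known exactly. Their poses are not given: they have to be found in the camera images.
- box: Grey plastic organiser box, lid off, heavy, does not move. 346 (x) x 186 (y) x 74 mm high; walls 3, floor 4 mm thick; inside x from -170 to +170 mm. Origin: centre of its underside; x runs lengthwise from the front (near the robot) to the far end, z up. Along each long inside wall a ledge 10 mm wide, its top 44 mm above the underside, carries the tray.
- box_far (a point): Middle of the inside face of the box's far wall, at the rim; axes as the box's. Near the front of the box a white upright cross divider, 3 mm thick, 66 mm high, full width, is pushed in between ribs and does not give. Its far face, which stops the tray, is 298 to 320 mm in front (-x) of this point: where exactly is not measured, it must be felt or seen.
- tray_lip (a point): Middle of the far edge of the tray's lip, at its top, 72 mm above the box's underside. The straight lip, 150 mm long and 3 mm thick, stands out 5 mm from the top of the tray's far wall. Axes: x to the far end of the box, z up. At the start 45 to 65 mm of free space, open down to the box floor, lies between the lip and the far wall of the box.
- tray_front (a point): Centre of the near face of the white plastic tray, 125 mm from the lip point in -x. Tray: 120 (x) x 174 (y) x 28 mm high, walls 2.5 mm, three compartments side by side, loose on the ledges with 3 mm play at either side. It slides along the box's x axis, taking about 1.5 to 3 N. It is thin and brittle: over 15 N is too much.
- tin_center (a point): Round plain aluminium tin, diameter 44 mm (lid 45 mm), 34 mm high, 80 g, standing upright on the floor of the box under the tray. The point is its centre, half-way up; z is its upright axis.
- square_center (a point): Square plain aluminium tin, 42 x 42 x 34 mm, standing beside the round one under the tray; stays in the box. The point is its centre.
- jar_center (a point): Small brown glass jar, diameter 29 mm, 33 mm high, standing loose in the left (+y) compartment of the tray; travels with the tray and must stay upright. The point is its centre.
- pad: Blue felt pad 180 x 180 x 5 mm lying flat on the table beside the box, left or right; does not slide. Origin at the centre of its underside; x and y along its edges.
- block_center (a point): Grey wool felting block, 150 x 110 x 38 mm, loose on the other side of the box; leave alone. The point is its centre.
- pumpkin_center (a point): Small orange pumpkin ornament, diameter about 65 mm, 50 mm high, standing beside the far end of the box; leave alone. The point is 19 mm above its underside.
- bee_center (a point): Small yellow bee ornament, 90 x 52 x 55 mm, standing beside the far end of the box on the other side; leave alone. The point is the centre of its body, 26 mm above its underside.
There are look-alikes about, which are no part of the job. There is more than one size of the part that bears tray_lip; the job needs the largest.

How it is judged:
By the outcome, as a careful person would: the job done as asked, in the order asked, and still so for the second after the job is handed in, with the robot touching nothing.
It also fails if it takes over 70 s, if anything falls off the work surface, if the arm or the gripper's body presses on something with over 40 N, if the wrist force passes 120 N, or if a joint passes its speed limit or range.

ROBOT

A 6-joint arm with a two-finger parallel gripper is mounted at the origin on the work surface. World frame = base frame: x ahead of the robot, y to its left, z up, the work surface at z = 0. Lengths are in mm, angles in degrees, forces in N, time in s.
With the tool pointing down it reaches from about 350 to 850 mm from the base axis. Payload 8.1 kg.
Tool frame: the origin (TCP) lies at the very end of the fingers, on their centre line; the grasp point (between the pads) lies 19 mm behind it (tcp_to_grasp is the distance from the TCP to the grasp point, in mm); z points along the fingers, x is the direction in which the jaws open and shut, and the axes are right-handed (so a half turn about z gives the same grasp; the last joint's range is limited). The gripper opens to 85 mm and grips with 20 to 120 N. Pads are 22 mm wide; open, the fingers measure 114 mm over their backs; the gripper's body (76 mm by 85 mm) begins 54 mm behind the grasp point. The pads swing forward as they close: fully open they stand 13 mm farther back than shut.
Start: joints at [-72.101, 7.471, 85.268, -0, 87.261, -4.893], TCP at [232.455, -553.146, 231.292] pointing down, gripper open.
Joint ranges: [-169.43, 169.43], [-51.17, 129.36], [1.28, 143.12], [-76.62, 256.62], [0, 156.53], [-152.29, 152.29]. Speed limits (degrees/s): [136.94, 136.94, 159.86, 180, 180, 180].

INTERFACE

Orientations are given as [roll, pitch, yaw] about the fixed x, y, z axes, in that order (R = Rz(yaw) Ry(pitch) Rx(roll)).
In Python, from bench import * gives the robot as it stands. The module is installed in compiled form; this text tells all that it offers.
- The arm moves only by the tool apply_moves, never from a script. Its argument "targets" is text: rows parted by semicolons, each of 7 numbers parted by spaces: the turn, a rotation vector about the tool's x, y, z in rad, then the shift along the tool's x, y, z in cm, then the finger opening in cm, from 0 to 8.54. A call has exactly 5 rows; each row is the pose to reach, as a shift and turn from the pose commanded when the call began, along the tool's axes at that moment; what a row does not reach only later rows make up. A row lasts 1/10 s, in which the tool goes at most 50 mm and 8.59 degrees, less where a joint would pass 70% of its speed; a pose out of reach is approached as far as the arm can. A call with a gripper value outside its range is refused whole. The fingers move at their own pace and stop on an object; "force" is the grip in N (left out, the last holds). Time passes only in rows, so rows that repeat a pose let the fingers close, or fill a call up. It gives the time, the measured TCP pose, the force and the opening at its end, in the units of the state.
- sense(): the state, without advancing time (a new reading comes with each control period).
- snapshot(name): name is "scene" or "top" or "wrist"; returns the picture (384x512x3 uint8, red, green, blue); there is no depth.
- camera_model(name): a dict with "fx", "fy", "cx", "cy" (pixels), "k1" (the pictures are not rectified: a ray, as slopes to the right and down, at radius r is drawn at 1 + k1 r^2 times it, then the intrinsics apply), "position" and "attitude" of the camera in the world; the wrist camera has in their place "T_tool_cam" (4x4, takes a point from camera to tool coordinates, whose origin is the TCP and whose axes are the tool frame's). Camera axes: x right, y up, looking along -z (the intrinsics and any distortion apply to the point x, -y, -z); pixel columns grow to the right and rows downward; lengths in mm; the calibration is good to about 2 mm. A picture is of the moment at which its call begins: read the wrist's pose just before it. camera_model takes no time and is no camera call.
- hand_in(): hands the job in, once; it reports no verdict.
Trained networks look in the newest picture that a camera, given by its name, has taken for a name from the list of things; names that differ only in an ending like _2 or _b are one class to them, and where a whole thing is asked for, a point or a joint stands for the part that bears it (a point fixed in the world has none). Each returns a list of dicts, best first, with "confidence" (0 to 1); they miss things now and then, are a little off and sometimes report something else, mostly with a low value. They report only what shows in the picture. A call takes as long as a camera call. They do not tell look-alikes from the thing itself.
- recognise(camera, query): "at" ([row, column] in pixels, amid what is visible of it).
- place_of(camera, query): "at" ([row, column] in pixels: a listed point, or the origin of a listed thing).
The state is a dict: "time": time; "joint_pos": joint angles; "qd": joint speeds; "joint_efforts": joint torques, N m; "tool_pos": TCP position; "tcp_rot": TCP orientation; "ft_force": force on the tool from outside, world axes, zero at the start; "wrist_torque": the same for the moment, N m; "finger_gap": finger opening in mm.
Only numpy, scipy, OpenCV 4.12 (cv2) and the standard library are available. Lean on these libraries where they do the work, as an engineer would, in place of code of your own. Each camera call takes 0.05 s, during which the arm holds its last target. There are 200 camera calls.

## Working session

There is one attempt and no reset: what is moved stays moved. The work goes in short steps, Python scripts to look and compute and a tool call to move; the robot and the scene stay as the last step left them, time stands still between calls to the robot, and variables do not carry over. Pictures are saved under pics/ and viewed, about 8 in all and at most 12, crops included, and the job is handed in when it is done.

Besides the shell and the picture viewer there is one more tool, called after ">>>" as name(argument=value, ...) on one line, values as JSON. apply_moves: Moves the arm, as the interface text tells. Its arguments: {"type":"object","properties":{"targets":{"type":"string"},"force":{"type":"number"}},"required":["targets"]}

```bash
mkdir -p pics; cat > h.py <<'E'
from bench import *
import numpy as np, cv2
from scipy.spatial.transform import Rotation as R
def save(n,im,crop=None,scale=1):
    if crop: im=im[crop[0]:crop[1],crop[2]:crop[3]]
    im=cv2.resize(im,None,fx=scale,fy=scale,interpolation=cv2.INTER_CUBIC)
    cv2.imwrite('pics/'+n+'.png',im[...,::-1])
def pose(cam,s=None):
    m=camera_model(cam)
    if cam=='wrist':
        s=s or sense(); T=np.eye(4); T[:3,:3]=R.from_euler('xyz',s['tcp_rot'],degrees=True).as_matrix(); T[:3,3]=s['tool_pos']
        T=T@np.array(m['T_tool_cam']); return m,T[:3,:3],T[:3,3]
    return m,None,None
def camRt(cam,s=None):
    m,r,t=pose(cam,s)
    if r is None:
        a=np.array(m['attitude']); r=a if a.shape==(3,3) else R.from_euler('xyz',a,degrees=True).as_matrix(); t=np.array(m['position'])
    return m,r,t
def px2w(cam,rc,z,s=None):
    m,r,t=camRt(cam,s)
    u=np.array([(rc[1]-m['cx'])/m['fx'],(rc[0]-m['cy'])/m['fy']]); v=u.copy()
    for _ in range(20): v=u/(1+m['k1']*(v@v))
    d=r@np.array([v[0],-v[1],-1]); return t+d*(z-t[2])/d[2]
def w2px(cam,p,s=None):
    m,r,t=camRt(cam,s); q=r.T@(np.array(p)-t); v=np.array([q[0],-q[1]])/-q[2]; v=v*(1+m['k1']*(v@v))
    return [v[1]*m['fy']+m['cy'],v[0]*m['fx']+m['cx']]
E
python3 - <<'E'
from h import *
print(sense())
for c in('scene','top','wrist'): print(c,camera_model(c))
a=snapshot('scene');b=snapshot('top')
save('a',np.hstack([a,b]),scale=0.78)
save('top1',b,scale=1.5)
H={'box':0,'box_far':74,'tray_lip':72,'tray_front':58,'jar_center':64,'pad':0,'block_center':19,'pumpkin_center':19,'bee_center':26,'tin_center':21,'square_center':21}
for q,z in H.items():
    for d in place_of('top',q)[:4]: print(q,np.round(d['at']),round(d['confidence'],2),np.round(px2w('top',d['at'],z)))
E
```

```text
{'time': 0.0, 'joint_pos': array([-7.21006850e+01,  7.51640502e+00,  8.53285398e+01, -2.33447841e-03,
        8.72611167e+01, -4.89383249e+00]), 'qd': array([ 0.04338266, -0.08546745, -0.03068779, -0.09543968, -0.06208075,
       -0.0629873 ]), 'joint_efforts': array([-1.26231374e-03, -5.69409442e+01, -5.00546694e+01, -2.04462326e-04,
        1.52307161e-02, -4.10314044e-05]), 'tool_pos': array([ 232.27493657, -552.62684025,  230.23799345]), 'tcp_rot': array([-1.79993275e+02,  1.05873763e-01, -6.72067325e+01]), 'ft_force': array([ 0.15314973,  0.26483027, -0.24234071]), 'wrist_torque': array([-0.06595707, -0.03405584,  0.03765397]), 'finger_gap': 85.36086995493845}
scene {'fx': 473.31059259378594, 'fy': 473.31059259378594, 'cx': 253.87708887562414, 'cy': 190.89842585995456, 'k1': -0.19778892935155243, 'position': array([1452.35862093,  152.07963065,  817.11710326]), 'attitude': array([ 48.46236968,  -1.30903256, 100.75288812])}
top {'fx': 354.0808172064183, 'fy': 354.0808172064183, 'cx': 256.22147953529367, 'cy': 192.6366162270155, 'k1': -0.08162132183708577, 'position': array([472.0
[... 469 characters left out ...]
.57165085e-01,
        -1.42001218e+02],
       [ 0.00000000e+00,  0.00000000e+00,  0.00000000e+00,
         1.00000000e+00]])}
box [249. 274.] 0.86 [505. -32.   0.]
box_far [183. 245.] 0.71 [666.   8.  74.]
tray_lip [104. 256.] 0.7 [861. -56.  72.]
tray_lip [200. 256.] 0.69 [622. -10.  72.]
tray_lip [119. 179.] 0.66 [860. 139.  72.]
tray_front [130. 274.] 0.72 [791. -89.  58.]
tray_front [249. 275.] 0.61 [501. -30.  58.]
jar_center [229. 235.] 0.51 [565.  52.  64.]
pad [297. 136.] 0.72 [454. 324.   0.]
block_center [249. 398.] 0.72 [ 442. -331.   19.]
pumpkin_center [175. 337.] 0.55 [ 654. -226.   19.]
bee_center [207. 151.] 0.91 [664. 250.  26.]
tin_center [198. 253.] 0.41 [638.  -4.  21.]
```

View pics/top1.png

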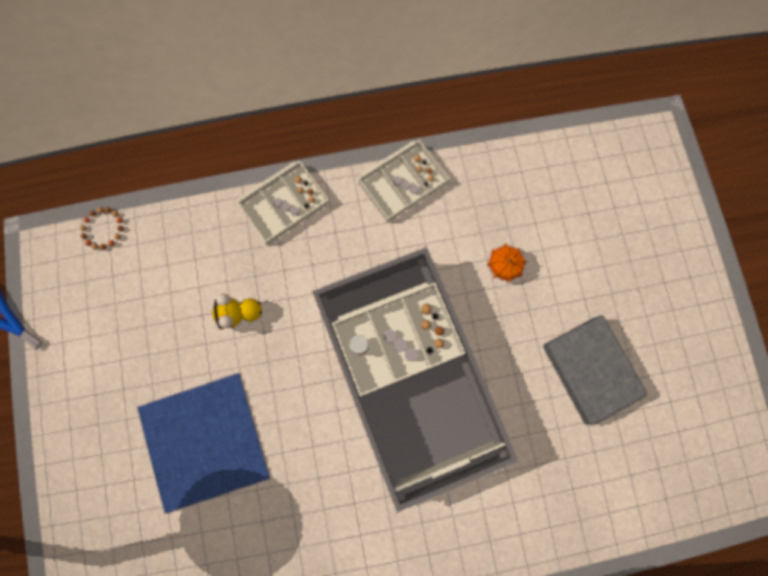

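View pics/a.png

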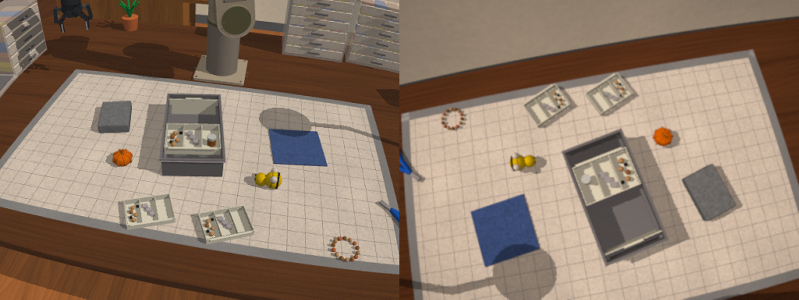

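```bash
python3 - <<'E'
from h import *
b=snapshot('top'); save('crop1',b,(90,345,150,350),3)
c=[np.array(p)[::-1]/1.5 for p in [(315,292),(427,250),(510,457),(398,508)]]
w=[px2w('top',p,74) for p in c]
for p in w: print(np.round(p))
print('far ctr',(w[0]+w[1])/2,'ctr',sum(w)/4)
for i in range(4):
    d=w[(i+1)%4]-w[i]; print(np.linalg.norm(d),np.degrees(np.arctan2(d[1],d[0])))
# pad corners
for p in [(138,407),(240,375),(270,480),(166,512)]: print('pad',np.round(px2w('top',np.array(p)[::-1]/1.5,5)))
# tray corners: far lip top z=72, near top z=72
for p in [(334,321),(436,285),(467,357),(363,393)]: print('tray',np.round(px2w('top',np.array(p)[::-1]/1.5,72)))
# lookalike trays' sizes at table
for p in [(240,205),(305,163),(332,198),(270,243)]: print('la1',np.round(px2w('top',np.array(p)[::-1]/1.5,28)))
E
```

```text
[655.  95.  74.]
[688. -92.  74.]
[ 351. -147.   74.]
[313.  31.  74.]
far ctr [671.39343945   1.28052987  74.        ] ctr [501.73671594 -28.33650684  74.        ]
189.78655182452812 -80.06020823232518
341.22319728605845 -170.74023627106
182.25267646998245 101.9809385938407
347.709127593397 10.532967541765572
pad [536. 425.   5.]
pad [556. 247.   5.]
pad [381. 225.   5.]
pad [361. 400.   5.]
tray [604.  74.  72.]
tray [630. -94.  72.]
tray [ 509. -117.   72.]
tray [487.  50.  72.]
la1 [842. 201.  28.]
la1 [897.  78.  28.]
la1 [823.  42.  28.]
la1 [764. 160.  28.]
```

View pics/crop1.png

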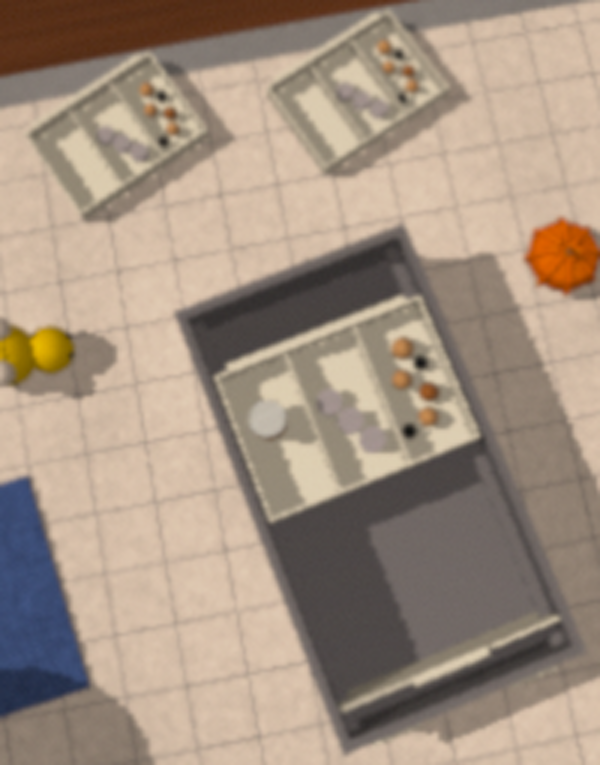

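Three trays show. Two smaller ones stand on the table, with lips at original pixels (119,179) and (104,256). The third is in the box at (200,256): about 170 mm wide, holding the jar and resting on the ledges, so it is the largest and the one meant. I'm moving above the gap behind its lip.

>>> apply_moves(targets="0 0 0 -1.5 -2.5 0.1 0; 0 0 0 -4.0 -7.0 0.3 0; 0 0 0 -6.5 -11.5 0.5 0; 0 0 0 -9.0 -15.5 0.8 0; 0 0 0 -11.5 -19.7 1.0 0", force=20)

```text
time: 1.2
tool_pos: [370.3, -369.1, 221.3]
tcp_rot: [-180.0, -0.0, -67.2]
ft_force: [0.5, -0.3, 0.1]
finger_gap: 12.3
```

>>> apply_moves(targets="0 0 0 -2.3 -4.0 0.2 0; 0 0 0 -4.6 -8.0 0.4 0; 0 0 0 -6.9 -11.9 0.6 0; 0 0 0 -9.2 -15.8 0.8 0; 0 0 0 -11.5 -19.7 1.0 0")

```text
time: 1.7
tool_pos: [507.5, -186.8, 211.5]
tcp_rot: [-180.0, -0.0, -67.2]
ft_force: [1.2, 0.6, 0.1]
finger_gap: 0.5
```

>>> apply_moves(targets="0 0 0.05 -2.5 -4.2 0.2 0; 0 0 0.1 -5.0 -8.4 0.4 0; 0 0 0.15 -7.4 -12.6 0.6 0; 0 0 0.2 -9.7 -16.7 0.8 0; 0 0 0.22 -11.5 -19.7 1.0 0")

```text
time: 2.2
tool_pos: [645.0, -3.4, 201.2]
tcp_rot: [-180.0, 0.0, -79.8]
ft_force: [1.0, 0.2, 0.0]
finger_gap: -0.7
```

```bash
python3 - <<'E'
from h import *
s=sense(); im=snapshot('wrist'); save('w1',im)
print(s['tool_pos'],s['tcp_rot'],s['ft_force'],s['time'])
for q,z in {'box_far':74,'tray_lip':72,'tray_front':58,'jar_center':64}.items():
    for d in place_of('wrist',q)[:3]: print(q,np.round(d['at']),round(d['confidence'],2),np.round(px2w('wrist',d['at'],z,s),1))
E
```

```text
[644.95145222  -3.42014551 201.16317066] [-1.79970519e+02  1.83295067e-02 -7.98425289e+01] [0.99953847 0.19539604 0.04474665] 2.2
box_far [157. 254.] 0.77 [668.6   2.1  74. ]
tray_lip [206. 256.] 0.64 [625.1  -7.7  72. ]
tray_front [363. 476.] 0.57 [ 478.  -288.6   58. ]
tray_front [ 34. 388.] 0.56 [785.7 -88.5  58. ]
jar_center [254. 193.] 0.61 [562.8  43.6  64. ]
jar_center [154. 254.] 0.5 [669.8   2.2  64. ]
```

View pics/w1.png

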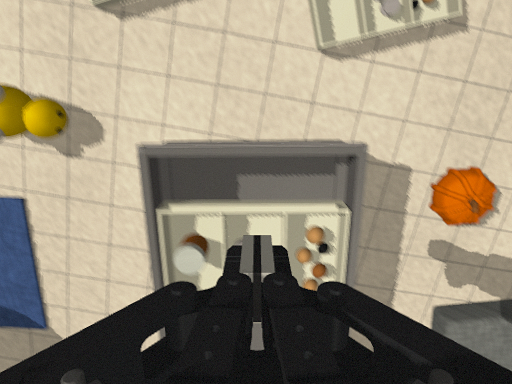

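The picture shows the far rim at rows 144–157, the lip edge at about row 204 between columns 165 and 350, and the shut fingers at (240,257) above the tray in perspective. I'll check the gap from the edge profile.

```bash
python3 - <<'E'
from h import *
s=sense(); im=snapshot('wrist').astype(int)
g=im.sum(2)/3
for c in (180,215,300,335): print(c,[int(v) for v in g[138:220,c-2:c+3].mean(1)])
f=np.array([np.cos(np.radians(10.2)),np.sin(np.radians(10.2)),0])
for r in (144,150,157): print(r,px2w('wrist',(r,256),74,s)@f)
for r in (200,203,206): print(r,px2w('wrist',(r,256),72,s)@f)
print('tcp',s['tool_pos']@f)
for c in (163,346): print(px2w('wrist',(206,c),72,s))
E
```

```text
180 [210, 216, 152, 73, 64, 135, 158, 101, 103, 104, 105, 105, 105, 105, 104, 107, 105, 88, 68, 70, 71, 70, 69, 70, 70, 70, 69, 69, 70, 69, 70, 72, 69, 71, 70, 69, 71, 69, 71, 70, 69, 71, 69, 70, 70, 70, 70, 69, 70, 68, 70, 71, 70, 70, 69, 70, 69, 70, 68, 69, 68, 69, 78, 101, 100, 115, 134, 194, 210, 208, 208, 208, 207, 208, 211, 135, 136, 138, 138, 140, 139, 138]
215 [205, 211, 105, 61, 81, 145, 167, 86, 105, 106, 105, 106, 108, 106, 106, 107, 108, 81, 69, 72, 72, 71, 73, 70, 71, 71, 72, 71, 70, 71, 71, 70, 72, 71, 71, 70, 71, 71, 72, 71, 72, 71, 70, 71, 71, 71, 71, 70, 71, 72, 72, 72, 72, 72, 72, 70, 72, 72, 72, 70, 70, 69, 104, 137, 134, 132, 131, 216, 211, 208, 208, 209, 209, 211, 205, 134, 136, 171, 212, 209, 208, 209]
300 [209, 176, 70, 56, 131, 157, 128, 91, 107, 108, 109, 107, 107, 109, 109, 109, 100, 72, 74, 73, 74, 74, 73, 74, 75, 74, 75, 75, 74, 75, 76, 75, 77, 75, 75, 75, 81, 106, 111, 111, 111, 111, 111, 112, 112, 111, 109, 112, 113, 111, 111, 112, 111, 111, 111, 111, 112, 113, 111, 112, 111, 110, 133, 134, 133, 131, 174, 215, 211, 212, 211, 211, 212, 215, 174, 140, 143, 144, 144, 145, 143, 145]
335 [205, 151, 74, 63, 130, 163, 110, 99, 106, 108, 107, 107, 106, 107, 107, 108, 92, 68, 67, 65, 66, 67, 67, 66, 67, 67, 80, 88, 89, 88, 87, 90, 88, 91, 91, 91, 91, 104, 103, 105, 103, 104, 103, 104, 105, 103, 104, 104, 105, 104, 105, 104, 105, 104, 104, 105, 105, 105, 105, 105, 104, 106, 136, 135, 133, 132, 167, 176, 176, 172, 171, 196, 214, 214, 159, 142, 174, 207, 214, 213, 213, 213]
144 667.328586029894
150 662.2704879901854
157 656.3023004562109
200 617.2814796519363
203 614.4674317132849
206 611.6370544959797
tcp 632.1466552066388
[608.48560423  71.61723864  72.        ]
[637.63065019 -89.79482082  72.        ]
```

The lip edge is at f≈612.5 and the inner far wall at f≈657.5, leaving a gap of about 45 mm. The TCP at 632 needs +2.5. Descending.

>>> apply_moves(targets="0 0 0 0 -0.25 2.5 0; 0 0 0 0 -0.25 6.5 0; 0 0 0 0 -0.25 10.5 0; 0 0 0 0 -0.25 13.5 0; 0 0 0 0 -0.25 14.9 0")

```text
time: 3.0
tool_pos: [643.3, -6.9, 48.8]
tcp_rot: [179.7, 0.1, -79.9]
ft_force: [-0.4, -0.1, 0.4]
finger_gap: 0.3
```

>>> apply_moves(targets="0 0 0 0 0.2 0 0; 0 0 0 0 0.4 0 0; 0 0 0 0 0.6 0 0; 0 0 0 0 0.7 0 0; 0 0 0 0 0.8 0 0")

```text
time: 3.5
tool_pos: [639.1, -7.2, 53.9]
tcp_rot: [-179.9, -0.0, -79.8]
ft_force: [-0.3, 0.2, -0.2]
finger_gap: 0.0
```

```bash
python3 - <<'E'
from h import *
for _ in range(2):
    s=sense(); im=snapshot('wrist'); print(np.round(s['tool_pos'],1),np.round(s['ft_force'],2),s['time'])
save('w2',im)
E
```

```text
[639.1  -7.2  53.9] [-0.3   0.22 -0.22] 3.5
[638.7  -7.2  53.5] [-0.03  0.52 -0.13] 3.55
```

View pics/w2.png

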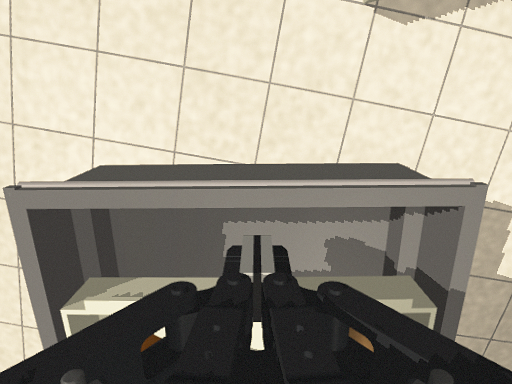

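The fingers hang free in the gap behind the lip, which shows at about row 280. I'm estimating the divider face, then starting a gentle draw.

```bash
python3 - <<'E'
from h import *
f=np.array([np.cos(np.radians(10.2)),np.sin(np.radians(10.2)),0])
b=snapshot('top').astype(int); g=b.sum(2)/3
# profile along the box axis, between divider and tray, lateral off centre
l=np.array([-f[1],f[0],0])
for lat in (-150,-110,-90):
    out=[]
    for a in np.arange(320,372,2):
        r,c=w2px('top',f*a+l*lat+np.array([0,0,66])); out.append(int(cv2.remap(g.astype(np.float32),np.float32([[c]]),np.float32([[r]]),1)[0,0]))
    print(lat,out)
E
```

```text
-150 [112, 110, 110, 111, 109, 109, 109, 107, 105, 104, 102, 102, 102, 101, 100, 102, 101, 101, 101, 101, 101, 101, 100, 100, 98, 97]
-110 [134, 134, 135, 134, 134, 133, 133, 134, 134, 133, 133, 133, 132, 132, 131, 132, 132, 132, 132, 131, 131, 132, 131, 131, 132, 131]
-90 [141, 141, 141, 142, 142, 142, 142, 141, 141, 141, 141, 141, 141, 140, 141, 142, 142, 141, 141, 141, 140, 139, 139, 139, 138, 138]
```

>>> apply_moves(targets="0 0 0 0 0.2 0 0; 0 0 0 0 0.4 0 0; 0 0 0 0 0.6 0 0; 0 0 0 0 0.8 0 0; 0 0 0 0 1.0 0 0")

```text
time: 4.15
tool_pos: [628.4, -8.9, 52.3]
tcp_rot: [-180.0, -0.0, -79.8]
ft_force: [2.2, 0.6, -1.2]
finger_gap: 0.3
```

>>> apply_moves(targets="0 0 0 0 0.3 0 0; 0 0 0 0 0.6 0 0; 0 0 0 0 0.9 0 0; 0 0 0 0 1.2 0 0; 0 0 0 0 1.5 0 0")

```text
time: 4.65
tool_pos: [613.4, -11.6, 52.3]
tcp_rot: [-180.0, 0.0, -79.8]
ft_force: [2.3, 1.2, -0.2]
finger_gap: -0.2
```

Steady drag of about 2.3 N: the tray is sliding. I'll carry on at a moderate pace.

>>> apply_moves(targets="0 0 0 0 0.4 0 0; 0 0 0 0 1.0 0 0; 0 0 0 0 1.6 0 0; 0 0 0 0 2.2 0 0; 0 0 0 0 2.8 0 0")

```text
time: 5.15
tool_pos: [585.6, -16.6, 52.3]
tcp_rot: [-180.0, -0.0, -79.8]
ft_force: [2.6, 0.8, 0.2]
finger_gap: 0.1
```

>>> apply_moves(targets="0 0 0 0 0.6 0 0; 0 0 0 0 1.2 0 0; 0 0 0 0 1.8 0 0; 0 0 0 0 2.4 0 0; 0 0 0 0 3.0 0 0")

```text
time: 5.65
tool_pos: [556.1, -21.9, 52.3]
tcp_rot: [-180.0, -0.0, -79.8]
ft_force: [2.7, -0.1, 0.3]
finger_gap: -0.5
```

>>> apply_moves(targets="0 0 0 0 0.6 0 0; 0 0 0 0 1.2 0 0; 0 0 0 0 1.8 0 0; 0 0 0 0 2.2 0 0; 0 0 0 0 2.4 0 0")

```text
time: 6.15
tool_pos: [532.6, -26.1, 52.3]
tcp_rot: [-180.0, 0.0, -79.8]
ft_force: [2.2, 0.4, -0.8]
finger_gap: 0.3
```

```bash
python3 - <<'E'
from h import *
f=np.array([np.cos(np.radians(10.2)),np.sin(np.radians(10.2)),0])
s=sense(); print(s['tool_pos']@f,s['ft_force'],s['ft_force']@f)
a=snapshot('scene'); 
r,c=w2px('scene',[420,-40,70]); r=int(r);c=int(c); print(r,c)
save('s2',a,(max(0,r-70),r+90,max(0,c-90),c+90),4)
E
```

```text
519.5237944352468 [ 2.18846504  0.35230253 -0.84955221] 2.2162650862957847
140 249
```

View pics/s2.png

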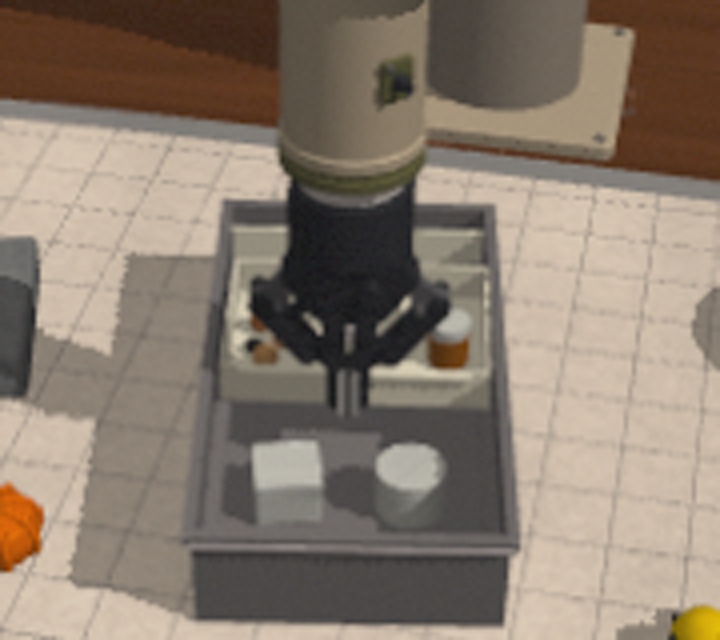

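The jar stands upright. The well is uncovered, with the square tin left of image and the round tin right (+y), and the divider is visible behind the tray. I'll creep up to it.

>>> apply_moves(targets="0 0 0 0 0.3 0 0; 0 0 0 0 0.6 0 0; 0 0 0 0 0.9 0 0; 0 0 0 0 1.2 0 0; 0 0 0 0 1.5 0 0")

```text
time: 6.7
tool_pos: [517.9, -28.7, 52.3]
tcp_rot: [-180.0, -0.0, -79.8]
ft_force: [2.5, 0.1, -0.2]
finger_gap: -0.2
```

>>> apply_moves(targets="0 0 0 0 0.15 0 0; 0 0 0 0 0.3 0 0; 0 0 0 0 0.45 0 0; 0 0 0 0 0.6 0 0; 0 0 0 0 0.75 0 0")

```text
time: 7.2
tool_pos: [510.7, -30.0, 52.3]
tcp_rot: [180.0, 0.0, -79.8]
ft_force: [2.8, 0.3, -0.6]
finger_gap: -0.1
```

>>> apply_moves(targets="0 0 0 0 0.1 0 0; 0 0 0 0 0.2 0 0; 0 0 0 0 0.3 0 0; 0 0 0 0 0.4 0 0; 0 0 0 0 0.5 0 0")

```text
time: 7.7
tool_pos: [505.8, -30.9, 52.3]
tcp_rot: [-180.0, 0.0, -79.8]
ft_force: [2.9, -0.3, -0.2]
finger_gap: -0.1
```

```bash
python3 - <<'E'
from h import *
a=snapshot('scene'); b=snapshot('top')
r,c=map(int,w2px('scene',[360,-50,70])); A=a[r-35:r+35,c-45:c+45]
r,c=map(int,w2px('top',[360,-50,70])); B=b[r-50:r+50,c-65:c+65]
print(r,c)
A=cv2.resize(A,(780,606)[:2] and (390,300),interpolation=cv2.INTER_CUBIC);B=cv2.resize(B,(390,300),interpolation=cv2.INTER_CUBIC)
save('gap',np.hstack([A,B]))
E
```

```text
309 296
```

View pics/gap.png

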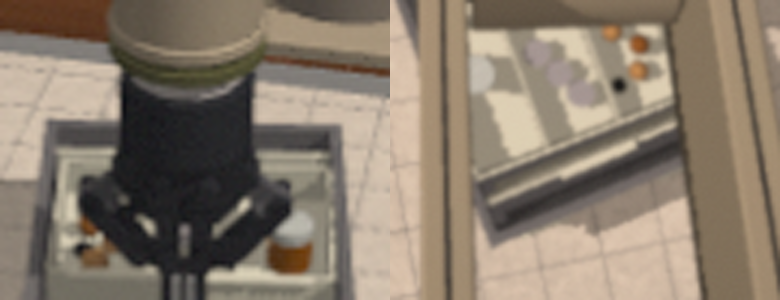

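```bash
python3 - <<'E'
from h import *
f=np.array([np.cos(np.radians(10.2)),np.sin(np.radians(10.2)),0]);l=np.array([-f[1],f[0],0])
b=snapshot('top').astype(np.float32); g=b.mean(2)
for lat in (-180,-165,-150,-135,-120,-100,-80,-65):
    P=np.array([w2px('top',f*a+l*lat+np.array([0,0,70])) for a in np.arange(314,376,2)],np.float32)
    print(lat,np.round(P[0]),[int(v) for v in cv2.remap(g,P[None,:,1],P[None,:,0],1)[0]])
E
```

```text
-180 [311. 330.] [75, 68, 63, 63, 61, 59, 57, 56, 60, 65, 70, 78, 112, 148, 148, 128, 111, 95, 89, 90, 113, 143, 155, 157, 182, 197, 201, 201, 202, 201, 197]
-165 [314. 323.] [106, 98, 82, 68, 59, 55, 49, 52, 63, 70, 73, 85, 120, 165, 157, 130, 107, 94, 88, 90, 116, 155, 160, 156, 165, 173, 168, 166, 168, 163, 154]
-150 [317. 317.] [105, 96, 80, 66, 59, 54, 50, 53, 63, 74, 84, 100, 123, 141, 143, 127, 108, 95, 89, 89, 112, 147, 156, 129, 125, 131, 135, 135, 136, 136, 133]
-135 [319. 311.] [105, 96, 80, 65, 57, 50, 47, 53, 64, 83, 122, 169, 195, 193, 170, 139, 112, 96, 88, 83, 103, 139, 157, 159, 172, 194, 201, 201, 200, 191, 172]
-120 [322. 305.] [105, 96, 80, 64, 60, 55, 51, 54, 65, 80, 120, 167, 192, 192, 171, 138, 111, 95, 88, 85, 100, 138, 164, 156, 169, 189, 200, 202, 202, 202, 201]
-100 [325. 297.] [104, 94, 78, 66, 61, 57, 53, 57, 67, 84, 119, 162, 191, 193, 169, 139, 115, 97, 86, 81, 90, 129, 150, 141, 127, 131, 136, 136, 136, 136, 136]
-80 [329. 288.] [103, 94, 77, 64, 60, 57, 53, 57, 67, 73, 75, 96, 134, 157, 151, 130, 110, 96, 87, 82, 91, 122, 153, 154, 158, 183, 196, 200, 201, 200, 201]
-65 [331. 282.] [104, 94, 79, 64, 57, 52, 48, 55, 66, 72, 78, 95, 133, 163, 151, 129, 110, 95, 86, 81, 84, 122, 156, 160, 165, 186, 200, 201, 202, 202, 202]
```

The tray edge is at f≈355 and the divider's far face at about 341.5, so roughly 13 mm remain. I'll go 8 mm, then feel for contact in fine steps.

>>> apply_moves(targets="0 0 0 0 0.2 0 0; 0 0 0 0 0.4 0 0; 0 0 0 0 0.6 0 0; 0 0 0 0 0.7 0 0; 0 0 0 0 0.8 0 0")

```text
time: 8.35
tool_pos: [497.9, -32.3, 52.3]
tcp_rot: [-180.0, 0.0, -79.8]
ft_force: [2.9, -1.2, -0.1]
finger_gap: 0.0
```

>>> apply_moves(targets="0 0 0 0 0.04 0 0; 0 0 0 0 0.08 0 0; 0 0 0 0 0.12 0 0; 0 0 0 0 0.16 0 0; 0 0 0 0 0.2 0 0")

```text
time: 8.85
tool_pos: [496.0, -32.7, 52.3]
tcp_rot: [-180.0, 0.0, -79.8]
ft_force: [2.3, -0.3, -0.5]
finger_gap: 0.0
```

>>> apply_moves(targets="0 0 0 0 0.02 0 0; 0 0 0 0 0.04 0 0; 0 0 0 0 0.06 0 0; 0 0 0 0 0.08 0 0; 0 0 0 0 0.1 0 0")

```text
time: 9.35
tool_pos: [495.0, -32.8, 52.3]
tcp_rot: [-180.0, -0.0, -79.8]
ft_force: [1.9, -0.2, 0.4]
finger_gap: -0.2
```

```bash
cat > gap.py <<'E'
from h import *
f=np.array([np.cos(np.radians(10.2)),np.sin(np.radians(10.2)),0]);l=np.array([-f[1],f[0],0])
s=sense(); print('tcp f',s['tool_pos']@f,'F',s['ft_force']@f)
b=snapshot('top').astype(np.float32); g=b.mean(2)
for lat in (-165,-135,-120,-100,-80):
    P=np.array([w2px('top',f*a+l*lat+np.array([0,0,70])) for a in np.arange(328,366,2)],np.float32)
    print(lat,[int(v) for v in cv2.remap(g,P[None,:,1],P[None,:,0],1)[0]])
E
python3 gap.py
```

```text
tcp f 481.404119955737 F 1.8007344857199086
-165 [51, 63, 71, 74, 86, 120, 165, 157, 151, 156, 153, 153, 171, 169, 161, 161, 173, 181, 176]
-135 [53, 65, 84, 123, 170, 195, 193, 167, 155, 160, 157, 153, 179, 197, 201, 201, 195, 179, 152]
-120 [55, 66, 80, 120, 166, 191, 191, 169, 144, 159, 154, 153, 174, 195, 201, 202, 202, 202, 200]
-100 [57, 67, 85, 119, 162, 191, 193, 168, 151, 157, 155, 132, 123, 132, 135, 136, 137, 136, 136]
-80 [59, 67, 73, 77, 96, 133, 156, 149, 137, 151, 161, 152, 167, 189, 199, 201, 201, 201, 200]
```

>>> apply_moves(targets="0 0 0 0 0.02 0 0; 0 0 0 0 0.04 0 0; 0 0 0 0 0.06 0 0; 0 0 0 0 0.08 0 0; 0 0 0 0 0.1 0 0")

```text
time: 9.9
tool_pos: [494.1, -33.0, 52.3]
tcp_rot: [-180.0, -0.0, -79.8]
ft_force: [3.5, 0.0, -0.2]
finger_gap: -0.2
```

>>> apply_moves(targets="0 0 0 0 0.01 0 0; 0 0 0 0 0.02 0 0; 0 0 0 0 0.03 0 0; 0 0 0 0 0.04 0 0; 0 0 0 0 0.05 0 0")

```text
time: 10.4
tool_pos: [493.5, -33.1, 52.3]
tcp_rot: [180.0, 0.0, -79.8]
ft_force: [3.0, -0.1, -0.5]
finger_gap: -0.0
```

>>> apply_moves(targets="0 0 0 0 0.02 0 0; 0 0 0 0 0.04 0 0; 0 0 0 0 0.06 0 0; 0 0 0 0 0.07 0 0; 0 0 0 0 0.08 0 0")

```text
time: 10.9
tool_pos: [492.9, -33.2, 52.3]
tcp_rot: [-180.0, 0.0, -79.8]
ft_force: [2.9, 1.2, -0.2]
finger_gap: 0.0
```

>>> apply_moves(targets="0 0 0 0 0.02 0 0; 0 0 0 0 0.04 0 0; 0 0 0 0 0.06 0 0; 0 0 0 0 0.07 0 0; 0 0 0 0 0.08 0 0")

```text
time: 11.4
tool_pos: [492.4, -32.9, 52.4]
tcp_rot: [-179.9, 0.0, -79.8]
ft_force: [5.4, 3.1, -1.5]
finger_gap: 0.2
```

>>> apply_moves(targets="0 0 0 0 0.01 0 0; 0 0 0 0 0.02 0 0; 0 0 0 0 0.03 0 0; 0 0 0 0 0.03 0 0; 0 0 0 0 0.03 0 0")

```text
time: 11.9
tool_pos: [492.3, -32.8, 52.5]
tcp_rot: [-179.9, 0.0, -79.8]
ft_force: [6.5, 4.0, -1.1]
finger_gap: -0.2
```

```bash
python3 gap.py; python3 - <<'E'
from h import *
s=sense(); print(s['tool_pos'],s['ft_force'])
b=snapshot('top'); r,c=309,296; save('gap2',b[r-50:r+50,c-65:c+65],scale=5)
E
```

```text
tcp f 478.7451543042484 F 7.062003131327412
-165 [51, 62, 70, 74, 86, 122, 173, 183, 168, 147, 144, 160, 177, 171, 161, 160, 168, 167, 152]
-135 [53, 64, 84, 123, 170, 196, 199, 193, 177, 157, 157, 182, 198, 201, 201, 193, 172, 147, 137]
-120 [54, 66, 81, 121, 167, 192, 198, 195, 186, 158, 157, 180, 197, 201, 202, 202, 202, 200, 193]
-100 [56, 67, 85, 119, 163, 192, 196, 185, 172, 149, 129, 126, 133, 136, 137, 137, 137, 136, 135]
-80 [57, 67, 74, 76, 95, 133, 162, 171, 172, 158, 152, 177, 195, 200, 201, 201, 201, 201, 200]
[492.3474511  -32.82431664  52.55827597] [ 5.8588371   3.78192977 -1.09053288]
```

View pics/gap2.png

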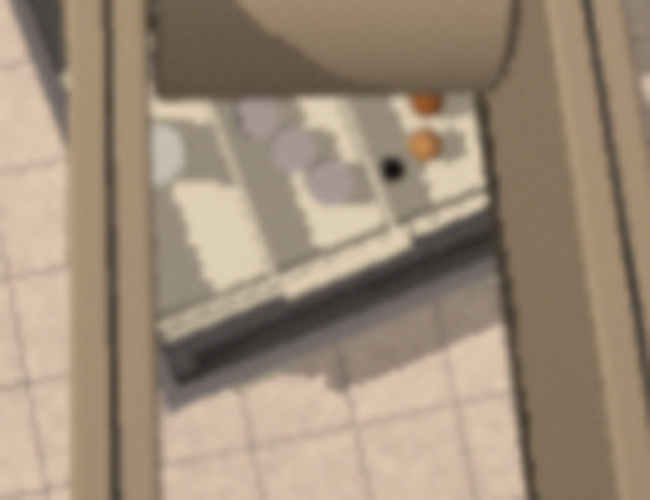

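The tray edge lies flush against the divider across its visible width, at 7 N with motion stopped. Backing the fingers off and lifting them out.

>>> apply_moves(targets="0 0 0 0 -0.4 0 0; 0 0 0 0 -1.2 0 0; 0 0 0 0 -1.2 -2.0 0; 0 0 0 0 -1.2 -5.0 0; 0 0 0 0 -1.2 -9.0 0")

```text
time: 12.5
tool_pos: [501.7, -31.1, 140.9]
tcp_rot: [179.7, 0.1, -79.8]
ft_force: [1.4, 0.5, 0.1]
finger_gap: 0.0
```

>>> apply_moves(targets="0 0 0 0 -1 -2 8.5; 0 0 0 0 -3.0 -4.0 8.5; 0 0 0 0 -5.0 -6.0 8.5; 0 0 0 0 -7.0 -8.0 8.5; 0 0 0 0 -8.0 -8.0 8.5")

```text
time: 13.0
tool_pos: [585.1, -17.2, 225.4]
tcp_rot: [-179.7, -0.1, -79.8]
ft_force: [0.4, 0.5, 0.6]
finger_gap: 72.3
```

```bash
python3 - <<'E'
from h import *
s=sense(); im=snapshot('wrist'); save('w3',im,scale=1.5)
print(s['tool_pos'],s['tcp_rot'],s['ft_force'],s['time'])
for q,z in {'tray_lip':72,'jar_center':64,'tin_center':21,'square_center':21}.items():
    for d in place_of('wrist',q)[:3]: print(q,np.round(d['at']),round(d['confidence'],2),np.round(px2w('wrist',d['at'],z,s),1))
snapshot('scene')
for q in ('tin_center','square_center'):
    for d in place_of('scene',q)[:3]: print('scene',q,np.round(d['at']),round(d['confidence'],2),np.round(px2w('scene',d['at'],21),1))
E
```

```text
[585.08102325 -17.17110879 225.38267378] [-1.79743116e+02 -8.88300462e-02 -7.98053542e+01] [0.35932645 0.46340868 0.60781703] 13.0
tray_lip [275. 255.] 0.63 [482.4 -34.9  72. ]
jar_center [314. 199.] 0.59 [417.7  17.4  64. ]
tin_center [181. 219.] 0.93 [562.3  20.3  21. ]
square_center [179. 291.] 0.79 [578.6 -58.6  21. ]
scene tin_center [187. 263.] 0.8 [546.2  22.   21. ]
scene square_center [189. 230.] 0.63 [572.9 -59.3  21. ]
```

View pics/w3.png

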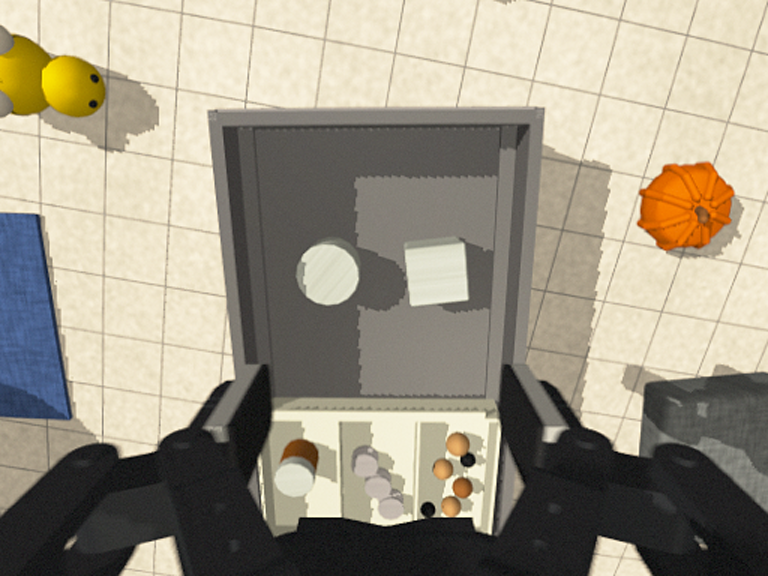

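The round tin's top centre is at (183,219) in original pixels and the square tin's at (181,291). The jaws should close along the box's length to clear the square tin and the ledge. I'll turn 90° above the tin and look again.

>>> apply_moves(targets="0 0 -0.14 -1 0.4 1 8.5; 0 0 -0.28 -2 0.8 2 8.5; 0 0 -0.42 -3.0 1.2 3 8.5; 0 0 -0.56 -4.0 1.6 4 8.5; 0 0 -0.70 -4.0 1.7 4.2 8.5")

```text
time: 13.9
tool_pos: [556.5, 20.2, 178.4]
tcp_rot: [179.9, 0.1, -39.3]
ft_force: [-0.0, -0.6, 0.6]
finger_gap: 84.8
```

>>> apply_moves(targets="0 0 -0.14 0 0 0 8.5; 0 0 -0.28 0 0 0 8.5; 0 0 -0.42 0 0 0 8.5; 0 0 -0.56 0 0 0 8.5; 0 0 -0.70 0 0 0 8.5")

```text
time: 14.4
tool_pos: [557.8, 19.1, 180.0]
tcp_rot: [-180.0, 0.0, 0.7]
ft_force: [0.2, -0.3, 0.2]
finger_gap: 85.1
```

>>> apply_moves(targets="0 0 -0.12 0 0 0 8.5; 0 0 -0.171 0 0 0 8.5; 0 0 -0.171 0 0 0 8.5; 0 0 -0.171 0 0 0 8.5; 0 0 -0.171 0 0 0 8.5")

```text
time: 14.9
tool_pos: [558.2, 19.1, 180.2]
tcp_rot: [180.0, 0.0, 10.1]
ft_force: [0.1, 0.4, 1.0]
finger_gap: 85.1
```

```bash
python3 - <<'E'
from h import *
s=sense(); im=snapshot('wrist'); save('w4',im,scale=1.5)
print(s['tool_pos'],s['tcp_rot'],s['ft_force'],s['time'])
for q,z in {'tray_lip':72,'tin_center':21,'square_center':21,'pad':0}.items():
    for d in place_of('wrist',q)[:2]: print(q,np.round(d['at']),round(d['confidence'],2),np.round(px2w('wrist',d['at'],z,s),1))
g=cv2.cvtColor(im,cv2.COLOR_RGB2GRAY)
for p in (cv2.HoughCircles(g,cv2.HOUGH_GRADIENT,1,80,param1=150,param2=22,minRadius=22,maxRadius=40) if 1 else [])[0][:5]:
    print('circle',p,px2w('wrist',(p[1],p[0]),38,s))
E
```

```text
[558.22705803  19.12017795 180.19251835] [1.79999940e+02 1.17181696e-02 1.01141050e+01] [0.06398306 0.43801261 1.03476356] 14.9
tray_lip [230. 157.] 0.64 [481.4 -31.6  72. ]
tin_center [173. 262.] 0.73 [563.   20.8  21. ]
square_center [247. 262.] 0.79 [577.7 -55.9  21. ]
circle [261.5 178.5  23.2] [562.90873664  20.00259411  38.        ]
```

View pics/w4.png

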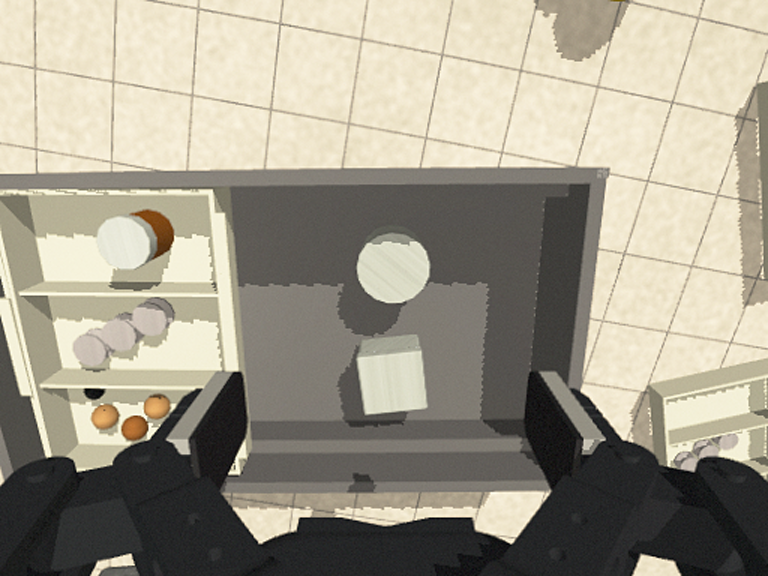

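The tin is at about (563, 20.5), confirmed by two methods. I'm centring with x +0.5 cm and descending.

>>> apply_moves(targets="0 0 0 0.5 -0.05 2 8.5; 0 0 0 0.5 -0.05 5 8.5; 0 0 0 0.5 -0.05 8 8.5; 0 0 0 0.5 -0.05 10.5 8.5; 0 0 0 0.5 -0.05 12.0 8.5")

```text
time: 15.65
tool_pos: [561.8, 20.6, 57.8]
tcp_rot: [-180.0, 0.2, 10.2]
ft_force: [-0.1, 0.1, 0.2]
finger_gap: 84.9
```

>>> apply_moves(targets="0 0 0 0 0 1.5 8.5; 0 0 0 0 0 3.0 8.5; 0 0 0 0 0 4.2 8.5; 0 0 0 0 0 5.0 8.5; 0 0 0 0 0 5.4 8.5")

```text
time: 16.15
tool_pos: [563.0, 20.6, 5.6]
tcp_rot: [-180.0, 0.0, 10.2]
ft_force: [0.5, 0.1, 0.2]
finger_gap: 85.0
```

>>> apply_moves(targets="0 0 0 0 0 0 4; 0 0 0 0 0 0 4; 0 0 0 0 0 0 4; 0 0 0 0 0 0 4; 0 0 0 0 0 0 4", force=25)

```text
time: 16.65
tool_pos: [564.0, 20.5, 7.2]
tcp_rot: [180.0, -0.1, 10.2]
ft_force: [-0.7, -0.4, 5.5]
finger_gap: 43.5
```

```bash
python3 - <<'E'
from h import *
s=sense(); im=snapshot('wrist')
print(s['tool_pos'],s['ft_force'],s['finger_gap'])
for q,z in {'tin_center':21,'square_center':21}.items():
    for d in place_of('wrist',q)[:2]: print(q,np.round(d['at']),round(d['confidence'],2),np.round(px2w('wrist',d['at'],z,s),1))
E
```

```text
[564.03639765  20.51260616   7.22827965] [-0.7240215  -0.4161152   5.51407754] 43.47975958885415
tin_center [267. 256.] 0.86 [564.3  19.4  21. ]
```

>>> apply_moves(targets="0 0 0 0 0 -0.5 4; 0 0 0 0 0 -1.5 4; 0 0 0 0 0 -3 4; 0 0 0 0 0 -4.5 4; 0 0 0 0 0 -5 4")

```text
time: 17.3
tool_pos: [565.1, 20.5, 59.5]
tcp_rot: [179.9, -0.2, 10.2]
ft_force: [-0.1, -0.3, -0.3]
finger_gap: 43.6
```

>>> apply_moves(targets="0 0 0 0 0 -1.5 4; 0 0 0 0 0 -3.5 4; 0 0 0 0 0 -5.5 4; 0 0 0 0 0 -7.5 4; 0 0 0 0 0 -8.5 4")

```text
time: 17.8
tool_pos: [564.3, 20.5, 144.1]
tcp_rot: [180.0, -0.2, 10.2]
ft_force: [0.4, 0.2, -1.1]
finger_gap: 43.4
```

```bash
python3 - <<'E'
from h import *
s=sense(); b=snapshot('top')
print(s['tool_pos'],s['ft_force'],s['finger_gap'])
a=snapshot('scene'); r,c=map(int,w2px('scene',s['tool_pos'])); save('s3',a,(max(0,r-90),r+100,c-110,c+150),3)
for d in place_of('top','pad')[:2]: print('pad',d,px2w('top',d['at'],0))
snapshot('scene')
for d in place_of('scene','pad')[:2]: print('pad',d,px2w('scene',d['at'],0))
E
```

```text
[564.28795715  20.52828369 144.0723716 ] [ 0.37225955  0.16478737 -1.13835013] 43.39957579691695
pad {'at': [295.5, 135.7], 'confidence': 0.72} [457.83964918 324.86700423   0.        ]
```

View pics/s3.png

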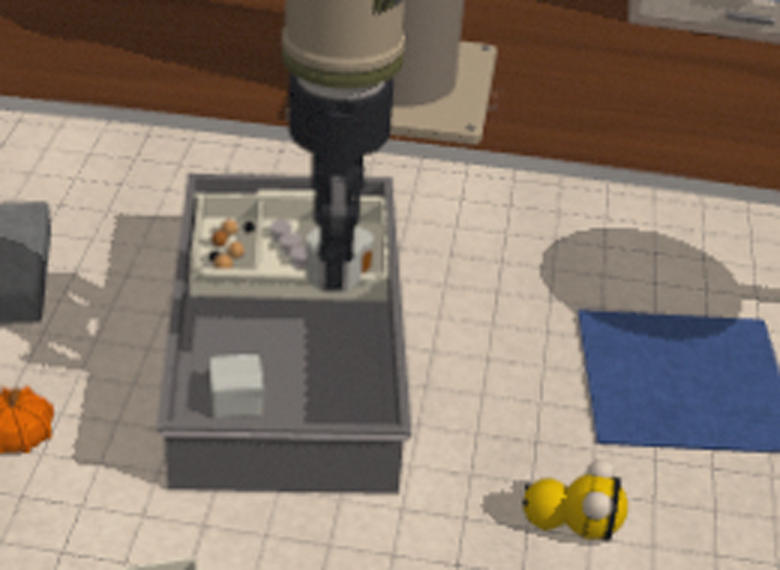

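The tin is held (gap 43.4, about 1 N hanging) and the square tin is still in the box. Carrying it to the pad centre at about (458, 324).

>>> apply_moves(targets="0 0 0 -0.3 -2 0 4; 0 0 0 -0.8 -5.5 0 4; 0 0 0 -1.4 -9 0 4; 0 0 0 -2.0 -12.5 0 4; 0 0 0 -2.6 -16 0 4")

```text
time: 18.55
tool_pos: [507.8, 174.3, 139.7]
tcp_rot: [180.0, 0.1, 10.2]
ft_force: [-0.3, -0.5, -0.8]
finger_gap: 43.4
```

>>> apply_moves(targets="0 0 0 -0.6 -3.5 0 4; 0 0 0 -1.2 -7 0 4; 0 0 0 -1.7 -10.5 0 4; 0 0 0 -2.3 -14 0 4; 0 0 0 -2.6 -15.8 0 4")

```text
time: 19.05
tool_pos: [453.7, 326.3, 139.7]
tcp_rot: [180.0, 0.1, 10.3]
ft_force: [-0.8, -0.9, -0.9]
finger_gap: 43.6
```

>>> apply_moves(targets="0 0 0 0 0 1.5 4; 0 0 0 0 0 4 4; 0 0 0 0 0 7 4; 0 0 0 0 0 9.5 4; 0 0 0 0 0 11 4")

```text
time: 19.55
tool_pos: [453.6, 322.0, 26.9]
tcp_rot: [179.9, 0.3, 10.2]
ft_force: [-0.4, -0.2, -1.1]
finger_gap: 43.3
```

>>> apply_moves(targets="0 0 0 0 0 0.5 4; 0 0 0 0 0 0.8 4; 0 0 0 0 0 1.1 4; 0 0 0 0 0 1.3 4; 0 0 0 0 0 1.5 4")

```text
time: 20.05
tool_pos: [456.6, 324.8, 17.2]
tcp_rot: [-180.0, -0.1, 10.2]
ft_force: [1.2, -0.0, -1.2]
finger_gap: 43.5
```

>>> apply_moves(targets="0 0 0 0 0 0.1 4; 0 0 0 0 0 0.2 4; 0 0 0 0 0 0.3 4; 0 0 0 0 0 0.4 4; 0 0 0 0 0 0.5 4")

```text
time: 20.55
tool_pos: [455.8, 324.4, 11.2]
tcp_rot: [-180.0, -0.0, 10.2]
ft_force: [-0.1, -0.5, -0.8]
finger_gap: 43.4
```

>>> apply_moves(targets="0 0 0 0 0 0.05 4; 0 0 0 0 0 0.1 4; 0 0 0 0 0 0.15 4; 0 0 0 0 0 0.2 4; 0 0 0 0 0 0.2 4")

```text
time: 21.05
tool_pos: [455.8, 324.3, 9.2]
tcp_rot: [180.0, 0.0, 10.2]
ft_force: [0.2, 0.6, -1.0]
finger_gap: 43.0
```

>>> apply_moves(targets="0 0 0 0 0 0.03 4; 0 0 0 0 0 0.06 4; 0 0 0 0 0 0.09 4; 0 0 0 0 0 0.12 4; 0 0 0 0 0 0.12 4")

```text
time: 21.55
tool_pos: [455.8, 324.3, 8.2]
tcp_rot: [180.0, 0.0, 10.2]
ft_force: [-1.1, -0.6, 1.2]
finger_gap: 43.6
```

Touchdown felt at z 8.2, as predicted; force went from -1.0 to +1.2 N. Releasing.

>>> apply_moves(targets="0 0 0 0 0 0 5; 0 0 0 0 0 0 6; 0 0 0 0 0 0 8; 0 0 0 0 0 0 8; 0 0 0 0 0 0 8")

```text
time: 22.05
tool_pos: [455.8, 324.3, 8.1]
tcp_rot: [-180.0, -0.0, 10.2]
ft_force: [0.1, -0.4, -0.1]
finger_gap: 80.0
```

>>> apply_moves(targets="0 0 0 0 0 -0.5 8; 0 0 0 0 0 -2 8; 0 0 0 0 0 -4 8; 0 0 0 0 0 -7 8; 0 0 0 0 0 -10 8")

```text
time: 22.55
tool_pos: [455.7, 324.3, 110.2]
tcp_rot: [-180.0, -0.0, 10.2]
ft_force: [-0.6, -0.2, -0.2]
finger_gap: 80.0
```

>>> apply_moves(targets="0 0 0 0 -2 -3 8; 0 0 0 0 -5 -6 8; 0 0 0 0 -8 -8 8; 0 0 0 0 -10 -10 8; 0 0 0 0 -10 -10 8")

```text
time: 23.05
tool_pos: [438.8, 426.3, 213.7]
tcp_rot: [-179.7, -0.4, 10.3]
ft_force: [0.2, 0.3, -0.1]
finger_gap: 80.5
```

```bash
python3 - <<'E'
from h import *
s=sense(); print(s['tool_pos'],s['ft_force'],s['time'])
a=snapshot('scene'); b=snapshot('top'); w=snapshot('wrist')
A=a[60:260,130:400]; B=b[110:350,70:350]
save('fin',np.hstack([cv2.resize(A,(395,293)),cv2.resize(B,(395,293)) ]))
for d in place_of('top','tin_center')[:2]: print('tin',d,px2w('top',d['at'],22))
for d in place_of('top','tray_lip')[:4]: print('lip',d,px2w('top',d['at'],72))
for d in place_of('top','jar_center')[:2]: print('jar',d,px2w('top',d['at'],64))
E
python3 gap.py
```

```text
[438.78924604 426.30620984 213.65075096] [ 0.19402703  0.29780419 -0.10045518] 23.05
tin {'at': [298.4, 135.5], 'confidence': 0.59} [451.55080971 318.84458175  22.        ]
lip {'at': [258.1, 277.5], 'confidence': 0.82} [480.05860136 -30.99615067  72.        ]
lip {'at': [119.6, 177.4], 'confidence': 0.8} [859.02377445 143.0269875   72.        ]
lip {'at': [103.3, 259.7], 'confidence': 0.7} [861.75725373 -66.1539921   72.        ]
tcp f 505.5466181435214 F 0.05430251998762001
-165 [49, 63, 71, 74, 86, 122, 175, 184, 169, 148, 145, 161, 176, 171, 161, 162, 169, 168, 151]
-135 [52, 64, 83, 121, 169, 197, 199, 194, 178, 157, 156, 183, 200, 202, 201, 194, 174, 149, 137]
-120 [52, 64, 74, 94, 118, 138, 160, 182, 185, 159, 157, 181, 198, 202, 202, 203, 202, 201, 193]
-100 [56, 68, 78, 95, 115, 130, 134, 129, 121, 112, 111, 123, 134, 136, 136, 137, 136, 136, 136]
-80 [56, 67, 72, 75, 84, 102, 115, 118, 118, 110, 108, 122, 132, 135, 136, 138, 141, 155, 184]
```

View pics/fin.png

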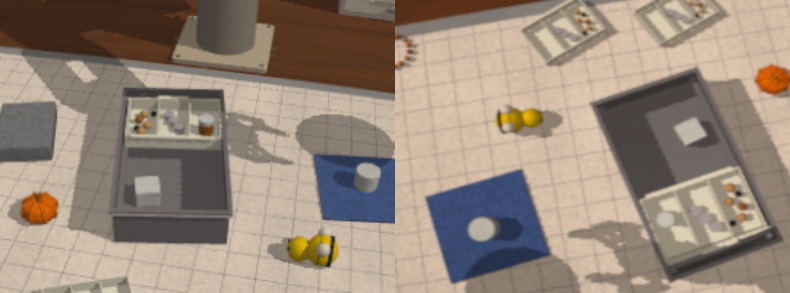

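The tray edge hasn't shifted since it was pressed against the divider. The tin stands upright mid-pad, the jar is upright, and the other things are in place. Handing in.

```bash
python3 -c "
from bench import *
print(hand_in())"
```

```text
the job is handed in; nothing more can be done
None
```

The job is done and handed in at about 23 s of the 70 s allowed. The simulator gave no verdict, so what follows rests on my own checks.

- **Tray:** I hooked the shut fingertips behind the lip of the largest tray, the one in the box, and drew it along its ledges at 2–3 N. The last readings while pressing on the divider were 6–7.7 N, against the 15 N limit. In the top view its near edge lies flush with the divider, and the same check after letting go showed no change.
- **Round tin:** I gripped it at 25 N with the jaws along the box's length and carried it to the pad. I lowered it until touchdown showed about 1 N, then released. It stands upright near the pad centre, at about (456, 324).
- **Everything else:** In the last pictures the jar is upright in the tray. The square tin, block, bee and pumpkin look unmoved. The robot was clear and touching nothing.

**Disagreements:**
- The network put the tin about 7 mm from where the gripper released it, still well on the pad.
- The network did not find the jar in the last top view, so I confirmed it by eye.
- Before the lift, the scene camera placed the tin about 16 mm short of the wrist camera's estimate. I used the wrist value, and the grip was good.

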